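Wind a used printer ribbon home and clear its cassette

TASK

Wind the used label-printer ribbon fully into its black cassette: turn the winder's crank clockwise until its drag suddenly drops away, then stop there, before the crank runs on hard into its end stop. The winder has then let go of the cassette: lift it straight out by its blue ridge, never pulling hard against the winder, and lay it flat in the empty bay of the grey tray beside the earlier cassette. Leave the other things where they are.

Things in the scene. Friction and masses are not known exactly. Their poses are not given: they have to be found in the camera images.
- winder: ribbon winder, fixed: cream base 120 (x) x 230 (y) x 30 mm high; grey gearbox, 64 mm high, over y -21.5 to +115 mm; open-topped cassette pocket on the rest (floor 30 mm high, centre x 0, y -60 mm, rim 8 mm, clearance 2.5 mm). Origin: centre of underside. A steel catch in the gearbox wall holds the cassette down by its lug and withdraws when the crank's drag drops
- crank_axis (a point): point on the crank's vertical axis, 102 mm above the desk, level with point knob. Wind clockwise seen from above (white arrow). While the ribbon pulls the crank drags with 4 to 9 N at its knob, moving or held; an unknown 0.9 to 4 turns from the start the hidden tail leaves its core and the drag falls at once to about 1 N; about half a turn later comes an end stop. The crank stays where it is left
- knob (a point): black upright knob on the crank arm, 18 to 20 mm thick, 38 mm high (80 to 118 mm above the desk), free to spin on its pin, so it may be held while cranking; the pin is 45 mm from the crank's axis; this point is 102 mm above the desk. The 12 mm wide steel arm under it has its top at 78 mm (hub 81 mm)
- end_stop: the crank's end stop, hidden inside the gearbox and fixed there (it does not move and does not tell how many turns are left)
- cassette: the closed black ribbon cassette, 92 mm (x) x 58 mm (y) x 22 mm high, about 0.12 kg, with a lug 9 mm wide and 6 mm high on its +y side at the bottom and a blue grip ridge on top; origin: centre of its underside; z up. At the start it sits in the winder's pocket, axes along the winder's
- ridge (a point): on the blue grip ridge of the cassette, which is 34 mm long (x), 12 mm thick (y) and 16 mm high, from 22 to 38 mm above the cassette's underside; this point is on the ridge's middle, 30 mm above the underside and 6 mm towards +x from the cassette's centre
- tray: the grey tray, fixed, 116 mm (x) x 183 mm (y) x 28 mm high, walls and floor 5 mm, one wall across its middle making two bays side by side, each 106 mm (x) x 84 mm (y) inside; origin: centre of the underside
- empty_bay (a point): centre of the inner floor of the empty bay (the +y one), 5 mm above the desk; axes as the tray's
- old_cassette: an earlier cassette of the same kind in the tray's other bay; leave it
- label_roll: a white roll of labels, 64 mm wide, 51 mm high, standing to the left of the winder; leave it
- stapler: a blue stapler, 138 mm long, 43 mm high, lying behind the winder; leave it
- specimen_cup_1: a specimen cup with a red lid, 63 mm wide, 65 mm high, behind the winder to the left; leave it
- specimen_cup_3: another red-lidded specimen cup, 63 mm wide, 65 mm high, on the left; leave it

How it is judged:
By the outcome, as a careful person would: the job done as asked, in the order asked, and still so for the second after the job is handed in, with the robot touching nothing.
It also fails if it takes over 64 s, if anything falls off the work surface, if the arm or the gripper's body presses on something with over 40 N, if the wrist force passes 120 N, or if a joint passes its speed limit or range.

ROBOT

A 6-joint arm with a two-finger parallel gripper is mounted at the origin on a cart in front of the work surface, level with it; the furniture and walls round the work are solid. World frame = base frame: x ahead of the robot, y to its left, z up, the work surface at z = 0. Lengths are in m, angles in rad, forces in N, time in s.
With the tool pointing down it reaches from about 0.375 to 0.9 m from the base axis. Payload 3.1 kg.
Tool frame: the origin (TCP) lies at the centre of the arm's flange, where the gripper is bolted on; the fingertips stand robot.tip_extent ahead of it and the grasp point (between the pads) lies 164 mm ahead of it (robot.tip_extent is the distance from the TCP to the fingertips, in m); z points along the fingers, y is the line along which they close (so a half turn about z gives the same grasp; the last joint's range is limited). The gripper opens to 87 mm and grips with 3 to 60 N. Pads are 19 mm wide; open, the fingers measure 117 mm over their backs; the gripper's body (75 mm by 190 mm) begins 51 mm behind the grasp point.
Start: joints at [-1.502, 0.527, 1.433, -0, 1.181, -0.178], TCP at [0.153, -0.606, 0.405] pointing down, gripper open.
Joint ranges: [-3.08, 3.08], [-0.75, 2.2], [0.22, 2.44], [-1.43, 4.57], [0, 2.65], [-2.85, 2.85]. Speed limits (rad/s): [2.79, 2.79, 3.14, 3.14, 3.14, 3.14].

INTERFACE

Orientations are given as a unit quaternion [x, y, z, w].
In Python, from rig import get_obs, camera, hand_in, cut_out, robot gives the robot as it stands.
- The arm moves only by the tool step_arm, never from a script. Its argument "rows" is a list of rows, each a list of 6 numbers: the shift along the world's x, y, z in m, then the turn, a rotation vector about the world's x, y, z in degrees. A call has 1 to 12 rows; each row shifts and turns the commanded pose from where the row before left it; what a row does not reach is not made up. A row lasts 1/8 s, in which the tool goes at most 62.5 mm and 10.7 degrees, less where a joint would pass 70% of its speed; a pose out of reach is approached as far as the arm can. A call is refused whole if a number of a shift passes 0.0625 or a number of a turn 10.7, either way. A call with a gripper value outside its range is refused whole. "jaw" is the finger opening in m, from 0 to 0.087, set as the call begins (left out, the last holds). The fingers move at their own pace and stop on an object; "squeeze" is the grip in N (left out, the last holds). Time passes only in rows, so rows that do not move let the fingers close. It gives the time, the measured TCP pose, the force, the opening and the grip force at its end, in the units of the state.
- get_obs(): the state, without advancing time (a new reading comes with each control period).
- camera(name): name is "scene" or "top" or "wrist"; returns a dict with "pixels" (480x640x3 uint8, blue, green, red), "depth" (480x640 float32, m along the optical axis (not along the pixel's ray), 0 where there is no reading), "fov_y" (degrees; the focal length in pixels is half the picture's height over the tangent of half this angle, whatever the lens; pixels are square), "cx", "cy" (the principal point, pixels), "extrinsics" (4x4, takes a point from camera to world coordinates); the wrist camera has in their place "mount" (4x4, takes a point from camera to tool coordinates, whose origin is the TCP and whose axes are the flange's). Camera axes: x right, y up, looking along -z (the intrinsics and any distortion apply to the point x, -y, -z); pixel columns grow to the right and rows downward; lengths in m; the calibration is good to about 2 mm. A picture is of the moment at which its call begins: read the wrist's pose just before it.
- hand_in(): hands the job in; it is judged then, once.
Trained networks look in the newest picture that a camera, given by its name, has taken for a name from the list of things; names that differ only in an ending like _2 or _b are one class to them, and where a whole thing is asked for, a point or a joint stands for the part that bears it (a point fixed in the world has none). Each returns a list of dicts, best first, with "confidence" (0 to 1); they miss things now and then, are a little off and sometimes report something else, mostly with a low value. They report only what shows in the picture. A call takes as long as a camera call.
- cut_out(label, camera): "region" (480x640 bool, what is visible of it) and "extent" ([centre column, centre row, width, height] in pixels, round what is visible of it).
The state is a dict: "time": time; "q": joint angles; "joint_velocities": joint speeds; "joint_torque": joint torques, N m; "position": TCP position; "tool_rot": TCP orientation; "ft_force": force on the tool from outside, world axes, zero at the start; "moment": the same for the moment, N m; "grip_width": finger opening in m; "grip_force": force on a finger pad.
Only numpy, scipy, OpenCV 4.12 (cv2) and the standard library are available. Lean on these libraries where they do the work, as an engineer would, in place of code of your own. Each camera call takes 0.05 s, during which the arm holds its last target. There are 200 camera calls.

## Working session

There is one attempt and no reset: what is moved stays moved. The work goes in short steps, Python scripts to look and compute and a tool call to move; the robot and the scene stay as the last step left them, time stands still between calls to the robot, and variables do not carry over. Pictures are saved under pics/ and viewed, at most 10 in all, crops included, and the job is handed in when it is done.

Besides the shell and the picture viewer there is one more tool, called after "Emit:" as name(argument=value, ...), one argument or row to a line, values as JSON. step_arm: Moves the arm, as the interface text tells. Its arguments: {"type":"object","properties":{"rows":{"type":"array"},"jaw":{"type":"number"},"squeeze":{"type":"number"}},"required":["rows"]}

```bash
ls; mkdir -p pics; cat > h.py <<'E'
import numpy as np, cv2
from rig import get_obs, camera, hand_in, cut_out, robot
from scipy.spatial.transform import Rotation as R
def pts(c, obs=None):
    d=c["depth"]; f=240/np.tan(np.radians(c["fov_y"])/2)
    v,u=np.mgrid[0:480,0:640]
    P=np.stack([(u-c["cx"])/f*d,-(v-c["cy"])/f*d,-d,np.ones_like(d)],-1)
    if "extrinsics" in c: M=np.array(c["extrinsics"])
    else:
        T=np.eye(4); T[:3,:3]=R.from_quat(obs["tool_rot"]).as_matrix(); T[:3,3]=obs["position"]; M=T@np.array(c["mount"])
    W=(P@M.T)[...,:3]; W[d<=0]=np.nan
    return W
E
python3 - <<'E'
from h import *
print(get_obs(), robot.tip_extent)
for n in ("top","scene"):
    c=camera(n); cv2.imwrite(f"pics/{n}0.png",c["pixels"]); W=pts(c); print(n,[k for k in c], c["fov_y"],c["cx"],c["cy"]); np.save(n+"W.npy",W)
    for l in ["winder","knob","cassette","ridge","tray","old_cassette","label_roll","stapler","specimen_cup_1"]:
        for r in cut_out(l,n)[:3]:
            p=W[r["region"]]; p=p[~np.isnan(p[:,0])]
            if len(p): print(l,round(r["confidence"],2),np.round(r["extent"]),np.median(p,0).round(3),np.percentile(p,3,axis=0).round(3),np.percentile(p,97,axis=0).round(3))
E
```

```text
pics
{'time': 0.0, 'q': array([-1.50147435e+00,  5.28432411e-01,  1.43395385e+00,  1.60363663e-05,
        1.18140970e+00, -1.78470725e-01]), 'joint_velocities': array([ 0.00117807, -0.00077487, -0.00072942,  0.00208308, -0.00071677,
        0.00042911]), 'joint_torque': array([-9.69896359e-05, -4.40046251e+01, -1.76591706e+01,  6.32063462e-02,
        5.84405672e-02, -1.72386826e-04]), 'position': array([ 0.15331255, -0.60552372,  0.40377556]), 'tool_rot': array([ 9.92334435e-01,  1.23576516e-01,  6.74957166e-05, -1.09960788e-03]), 'ft_force': array([0.06334317, 0.34397219, 0.05971026]), 'moment': array([-0.01816649, -0.01681231, -0.06338962]), 'grip_force': 0.0, 'grip_width': 0.08693262866045745} 0.1822
top ['pixels', 'depth', 'fov_y', 'cx', 'cy', 'extrinsics'] 50.6367549177137 322.6389797486037 247.99217025811214
knob 0.4 [440. 270.  63.  42.] [ 0.494 -0.333  0.007] [ 0.441 -0.445 -0.002] [ 0.551 -0.267  0.03 ]
cassette 0.77 [311. 245.  23.  31.] [0.554 0.037 0.051] [0.51  0.01  0.038] [0.595 0.066 0.069]
ridge 0.68 [311. 247.  30.  36.] [0.551 0.039 0.051] [0.509 0.007 0.032] [0.
[... 1116 characters left out ...]
42.07541430996042
winder 0.93 [298. 276.  93.  57.] [0.502 0.144 0.061] [ 0.47  -0.011  0.008] [0.587 0.214 0.085]
cassette 0.74 [316. 257.  38.  24.] [0.54  0.043 0.051] [0.504 0.009 0.039] [0.589 0.068 0.068]
ridge 0.94 [318. 258.  34.  25.] [0.541 0.042 0.051] [0.503 0.007 0.034] [0.593 0.067 0.068]
label_roll 0.57 [250. 311.  23.  10.] [0.459 0.286 0.048] [0.448 0.265 0.044] [0.47  0.31  0.051]
stapler 0.55 [273. 246.  44.  26.] [0.684 0.107 0.022] [0.674 0.041 0.   ] [0.703 0.168 0.042]
specimen_cup_1 0.86 [222. 333.  28.  24.] [0.433 0.376 0.062] [0.404 0.346 0.01 ] [0.498 0.405 0.066]
specimen_cup_1 0.62 [232. 258.  22.  28.] [0.667 0.229 0.061] [0.653 0.207 0.008] [0.71  0.251 0.066]
```

```bash
python3 - <<'E'
from h import *
im=cv2.imread("pics/top0.png"); a=cv2.resize(im[180:330,220:500],(784,420),interpolation=cv2.INTER_CUBIC); cv2.imwrite("pics/a.png",a)
W=np.load("topW.npy"); z=W[...,2]
m=(z>0.088)&(z<0.125)&(abs(W[...,0]-.54)<.09)&(W[...,1]>-.03)&(W[...,1]<.25)
print(m.sum(), W[m].round(3)[:40])
g=(z>0.058)&(z<0.069)&(abs(W[...,0]-.54)<.09)&(W[...,1]>0.07)&(W[...,1]<.22)
def rect(m):
    r=cv2.minAreaRect(W[m][:,:2].astype(np.float32)); print(m.sum(),r,W[m].mean(0))
rect(g)
rect((z>.02)&(z<.069)&(abs(W[...,0]-.54)<.09)&(W[...,1]>-.03)&(W[...,1]<.22))
rect((z>.06)&(z<.072)&(abs(W[...,0]-.55)<.05)&(W[...,1]>0.0)&(W[...,1]<.07))
rect((z>.02)&(z<.034)&(abs(W[...,0]-.5)<.08)&(W[...,1]<-.24)&(W[...,1]>-.48))
E
```

```text
37 [[0.541 0.156 0.091]
 [0.51  0.125 0.111]
 [0.509 0.122 0.115]
 [0.509 0.119 0.114]
 [0.51  0.117 0.113]
 [0.507 0.128 0.112]
 [0.507 0.125 0.116]
 [0.506 0.122 0.121]
 [0.507 0.119 0.117]
 [0.507 0.117 0.115]
 [0.507 0.114 0.11 ]
 [0.504 0.128 0.115]
 [0.504 0.125 0.119]
 [0.504 0.122 0.113]
 [0.504 0.119 0.115]
 [0.504 0.117 0.112]
 [0.504 0.114 0.108]
 [0.501 0.131 0.112]
 [0.501 0.128 0.114]
 [0.501 0.125 0.112]
 [0.501 0.122 0.11 ]
 [0.501 0.119 0.116]
 [0.501 0.117 0.115]
 [0.501 0.113 0.119]
 [0.498 0.127 0.123]
 [0.498 0.125 0.119]
 [0.498 0.122 0.115]
 [0.498 0.119 0.123]
 [0.498 0.117 0.112]
 [0.498 0.114 0.114]
 [0.495 0.128 0.11 ]
 [0.495 0.125 0.115]
 [0.495 0.122 0.116]
 [0.495 0.119 0.113]
 [0.495 0.117 0.113]
 [0.493 0.123 0.104]
 [0.493 0.119 0.114]]
1586 ((0.5372903943061829, 0.14245843887329102), (0.11974673718214035, 0.13613875210285187), 8.489011764526367) [0.53788858 0.14300063 0.06339535]
2956 ((0.5443069934844971, 0.09646043181419373), (0.12017997354269028, 0.23022429645061493), 8.490022659301758) [0.54396082 0.09486616 0.05377258]
48 ((0.5518108606338501, 0.04108594357967377), (0.08147292584180832, 0.023795899003744125), 15.19689655303955) [0.55776286 0.03850731 0.0668027 ]
967 ((0.5077747702598572, -0.3571679890155792), (0.14098310470581055, 0.1853707730770111), 0.4832473397254944) [ 0.49559511 -0.38296546  0.02633629]
```

View pics/a.png

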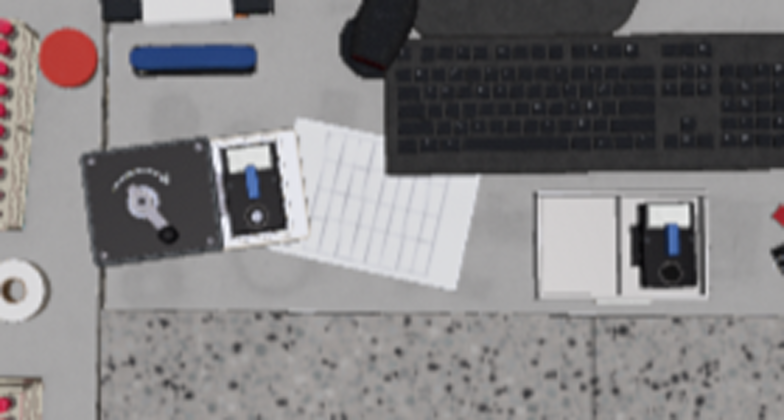

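The top view shows the winder at left (yaw about 8.5°) with its knob near crop pixel (168,234) and hub at (143,200). The tray is at right with its left (+y) bay empty. Next I'll move over the tray for a close look on the way to the winder.

Emit:
step_arm(
  rows=[
    [0.037,0.034,0,0,0,-0.7],
    [0.037,0.034,0,0,0,-0.7],
    [0.037,0.034,0,0,0,-0.7],
    [0.037,0.034,0,0,0,-0.7],
    [0.037,0.034,0,0,0,-0.7],
    [0.037,0.034,0,0,0,-0.7],
    [0.037,0.034,0,0,0,-0.7],
    [0.037,0.034,0,0,0,-0.7],
    [0,0,0,0,0,0],
  ],
)

```text
time: 2.12
position: [0.4513, -0.3314, 0.4049]
tool_rot: [0.997, 0.078, 0.0, -0.0]
ft_force: [-1.0, 0.1, -0.2]
grip_width: 0.0873
grip_force: 0.0
```

```bash
python3 - <<'E'
from h import *
o=get_obs(); c=camera("wrist"); cv2.imwrite("pics/w1.png",c["pixels"]); W=pts(c,o); np.save("w1.npy",W)
print(o["position"],R.from_quat(o["tool_rot"]).as_matrix().round(3),np.array(c["mount"]).round(3),c["fov_y"])
for l in ["tray","old_cassette","ridge"]:
    for r in cut_out(l,"wrist")[:2]:
        p=W[r["region"]]; p=p[~np.isnan(p[:,0])]
        print(l,round(r["confidence"],2),np.round(r["extent"]),np.median(p,0).round(3),np.percentile(p,2,axis=0).round(3),np.percentile(p,98,axis=0).round(3))
E
```

```text
[ 0.45126301 -0.33135451  0.40485259] [[ 0.988  0.155  0.001]
 [ 0.155 -0.988  0.   ]
 [ 0.001 -0.    -1.   ]] [[ 0.     0.964  0.265  0.071]
 [ 1.    -0.     0.    -0.   ]
 [ 0.     0.265 -0.964  0.019]
 [ 0.     0.     0.     1.   ]] 66.13354507442908
tray 0.77 [354. 170. 206. 144.] [ 0.498 -0.332  0.007] [ 0.439 -0.445  0.005] [ 0.551 -0.269  0.03 ]
old_cassette 0.69 [403. 180.  82. 104.] [ 0.499 -0.402  0.028] [ 0.453 -0.434  0.011] [ 0.54  -0.372  0.044]
```

View pics/w1.png

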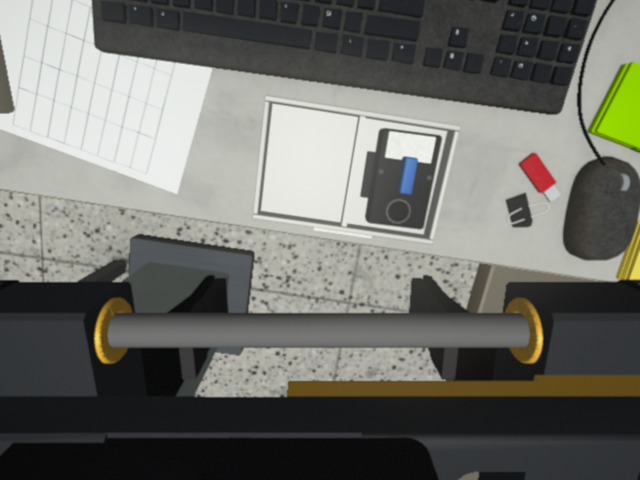

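The wrist view shows the empty bay at pixels about (265–355, 105–220). The old cassette is at (403,180).

```bash
python3 - <<'E'
from h import *
W=np.load("w1.npy"); z=W[...,2]
m=(z>.0235)&(z<.033)&(abs(W[...,0]-.497)<.07)&(abs(W[...,1]+.357)<.11)
n,l,s,_=cv2.connectedComponentsWithStats(m.astype(np.uint8))
for i in range(1,n):
    if s[i,4]>60:
        p=W[l==i]; print(s[i],cv2.minAreaRect(p[:,:2].astype(np.float32)),np.median(p[:,2]))
b=(z>-.002)&(z<.010)&(W[...,0]>.44)&(W[...,0]<.553)&(W[...,1]>-.36)&(W[...,1]<-.262)
r=cut_out
p=W[b]; print(np.median(p,0))
for x in np.arange(.445,.55,.02):
    q=W[m&(abs(W[...,0]-x)<.006)]; print(round(x,3),np.histogram(q[:,1],np.arange(-.46,-.25,.005))[0])
for y in (-.34,-.32,-.3,-.28):
    q=W[m&(abs(W[...,1]-y)<.006)]; print(y,q[:,0].min(),q[q[:,0]<.5,0].max(),q[q[:,0]>.5,0].min(),q[:,0].max())
E
```

```text
[ 253   95  208  149 4343] ((0.49354860186576843, -0.3576633632183075), (0.11964788287878036, 0.18323540687561035), 0.51177978515625) 0.02844558508026296
[ 367  128   75  101 5138] ((0.49620911478996277, -0.40715768933296204), (0.09193284809589386, 0.05855453759431839), 1.7188172340393066) 0.028100419285328332
[ 0.49760283 -0.31267079  0.00607209]
0.445 [ 0  0 47 37 25 23 24 25 24 28 24 26 29 24 28 26 22 21 23 30 58 24 22 19
 21 22 20 19 21 20 21 19 17 21 17 21 20 39 38  0  0]
0.465 [ 0  0 42 29 15 59 63 55 62 63 61 56 64 59 61 64 16  0  0  6 59  0  0  0
  0  0  0  0  0  0  0  0  0  0  0  0  0 27 40  0  0]
0.485 [ 0  0 49 31  9 62 60 62 50 23 26 42 66 66 64 66 27  0  0  2 62  1  0  0
  0  0  0  0  0  0  0  0  0  0  0  0  0 22 49  0  0]
0.505 [ 0  0 47 37  4 60 65 65 47  0  0 27 67 66 66 66 39  0  0  0 65  2  0  0
  0  0  0  0  0  0  0  0  0  0  0  0  0 26 52  0  0]
0.525 [ 0  0 47 39  0 58 66 69 69 68 68 69 71 68 73 71 48  0  0  0 68  4  0  0
  0  0  0  0  0  0  0  0  0  0  0  0  0 22 58  0  0]
0.545 [ 0  0 45 45 16 30 38 37 33 37 33 36 35 31 34 33 26 19 18 18 69 23 22 21
 20 21 21 22 21 20 25 21 26 21 25 25 24 40 58  0  0]
-0.34 0.4335609010846822 0.44233348101492515 0.5480150376512366 0.5531391078483078
-0.32 0.4370814730799227 0.4423290310803022 0.5478829619073385 0.5529153541797055
-0.3 0.43685903118124614 0.4421034721452754 0.5477416011988212 0.5527795309010655
-0.28 0.43677442501122543 0.4419204131313007 0.547570583953531 0.5526952962735318
```

Emit:
step_arm(
  rows=[
    [-0.005,0.055,0,0,0,0],
    [-0.005,0.055,0,0,0,0],
    [-0.005,0.055,0,0,0,0],
    [-0.005,0.055,0,0,0,0],
    [-0.005,0.055,0,0,0,0],
    [-0.005,0.055,0,0,0,0],
    [-0.005,0.055,0,0,0,0],
    [-0.005,0.055,0,0,0,0],
    [0,0,0,0,0,0],
  ],
)

```text
time: 3.45
position: [0.4085, 0.1079, 0.4049]
tool_rot: [0.997, 0.077, -0.0, -0.0]
ft_force: [0.1, -0.8, -0.3]
grip_width: 0.0871
grip_force: 0.0
```

```bash
python3 - <<'E'
from h import *
o=get_obs(); c=camera("wrist"); cv2.imwrite("pics/w2.png",c["pixels"]); W=pts(c,o); np.save("w2.npy",W)
T=np.eye(4); T[:3,:3]=R.from_quat(o["tool_rot"]).as_matrix(); T[:3,3]=o["position"]; np.save("M2.npy",T@np.array(c["mount"])); np.save("k2.npy",[c["fov_y"],c["cx"],c["cy"]])
print(o["position"])
for l in ["knob","cassette","ridge","winder"]:
    for r in cut_out(l,"wrist")[:2]:
        p=W[r["region"]]; p=p[~np.isnan(p[:,0])]
        print(l,round(r["confidence"],2),np.round(r["extent"]),np.median(p,0).round(3),np.percentile(p,2,axis=0).round(3),np.percentile(p,98,axis=0).round(3))
z=W[...,2]
k=(z>.108)&(z<.125)&(abs(W[...,0]-.52)<.08)&(abs(W[...,1]-.14)<.08); print("knobtop",k.sum(),cv2.minEnclosingCircle(W[k][:,:2].astype(np.float32)),W[k].mean(0))
k=(z>.074)&(z<.088)&(abs(W[...,0]-.54)<.08)&(abs(W[...,1]-.14)<.08); print("arm",k.sum(),cv2.minAreaRect(W[k][:,:2].astype(np.float32)),W[k].mean(0))
k=(z>.058)&(z<.069)&(W[...,0]<.63)&(W[...,1]>0.06)&(W[...,1]<.22); print("box",cv2.minAreaRect(W[k][:,:2].astype(np.float32)))
k=(z>.0625)&(z<.075)&(abs(W[...,0]-.555)<.035)&(abs(W[...,1]-.037)<.02); print("ridge",cv2.minAreaRect(W[k][:,:2].astype(np.float32)),W[k].mean(0))
E
```

```text
[0.40847961 0.10794127 0.40487514]
knob 0.57 [321. 108.  32.  34.] [0.499 0.122 0.118] [0.49  0.113 0.089] [0.507 0.13  0.12 ]
cassette 0.63 [427.  66.  89. 120.] [0.552 0.042 0.053] [0.506 0.009 0.039] [0.594 0.07  0.069]
ridge 0.84 [429.  64.  76. 124.] [0.552 0.042 0.053] [0.506 0.009 0.041] [0.594 0.07  0.069]
winder 0.88 [352.  70. 278. 141.] [0.531 0.127 0.066] [ 0.476 -0.013  0.03 ] [0.599 0.206 0.114]
knobtop 605 ((0.49930280447006226, 0.12181218713521957), 0.009673717431724072) [0.4988875  0.12194619 0.11707683]
arm 1353 ((0.5191625356674194, 0.14213241636753082), (0.0735446959733963, 0.02122723124921322), 31.638925552368164) [0.52858022 0.14699615 0.07985076]
box ((0.5270557999610901, 0.1416155993938446), (0.1045098528265953, 0.13653257489204407), 8.544418334960938)
ridge ((0.556106686592102, 0.03861026465892792), (0.03380042687058449, 0.012755104340612888), 8.887065887451172) [0.55595344 0.03944591 0.06839236]
```

View pics/w2.png

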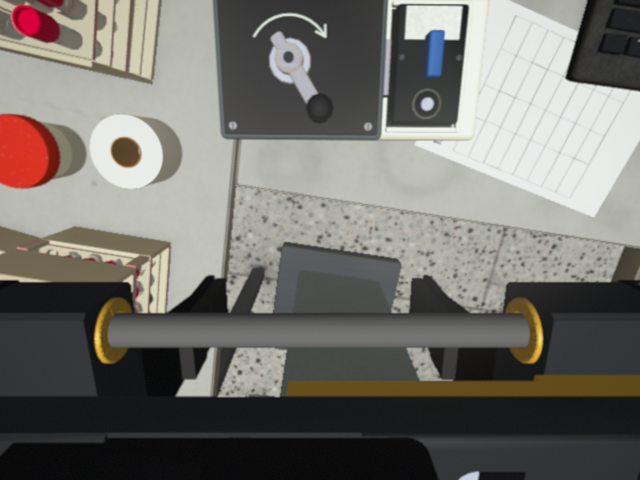

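The hub's pin is at pixel (288,58) and the knob top at about (320,107). The ridge is at (435,53).

```bash
python3 - <<'E'
from h import *
M=np.load("M2.npy"); fy,cx,cy=np.load("k2.npy"); f=240/np.tan(np.radians(fy)/2)
W=np.load("w2.npy")
def ray(u,v,z):
    d=M[:3,:3]@np.array([(u-cx)/f,-(v-cy)/f,-1]); return M[:3,3]+d*(z-M[2,3])/d[2]
for uv in ((288,58),(288.5,59.5)): print(ray(*uv,.083),W[int(uv[1]),int(uv[0])])
# circle fit of hub collar, z slab
im=cv2.imread("pics/w2.png"); cv2.imwrite("pics/w2c.png",cv2.resize(im[0:140,215:475],(780,420),interpolation=cv2.INTER_CUBIC))
z=W[...,2]
k=(z>.0695)&(z<.09)&(abs(W[...,0]-.54)<.08)&(abs(W[...,1]-.145)<.06)
n,l,s,_=cv2.connectedComponentsWithStats(k.astype(np.uint8)); i=1+s[1:,4].argmax(); k=l==i
print(s[i]); 
K=np.array([.4991,.1219])
for c in (.538,.540,.542,.544,.546):
  for dy in (.140,.142,.144,.146,.148):
    if abs(np.hypot(c-K[0],dy-K[1])-.045)<.0015: print(c,dy,np.hypot(c-K[0],dy-K[1]))
for lo,hi in((.078,.0805),(.0805,.083),(.083,.09)):
    q=W[(z>lo)&(z<hi)&k]; 
    if len(q)>4: print(lo,len(q),cv2.minEnclosingCircle(q[:,:2].astype(np.float32)),q.mean(0))
E
```

```text
[0.53266873 0.15068029 0.083     ] [0.5326284  0.15065687 0.08322515]
[0.53170729 0.15017324 0.083     ] [0.53201082 0.15060206 0.0828794 ]
[ 270   32   48   73 1562]
0.538 0.142 0.043786070844504914
0.538 0.144 0.04473946803438775
0.538 0.146 0.04576046328436813
0.54 0.14 0.044726055046247985
0.54 0.142 0.045572140612440006
0.54 0.144 0.04648892341192688
0.078 721 ((0.5267602205276489, 0.14728450775146484), 0.027338402345776558) [0.52654721 0.14526224 0.07918889]
0.0805 428 ((0.5252872705459595, 0.14845697581768036), 0.025371408089995384) [0.5332497  0.15066627 0.08162225]
0.083 28 ((0.5335118174552917, 0.15076600015163422), 0.006633306387811899) [0.5338699  0.15112973 0.08341328]
```

View pics/w2c.png

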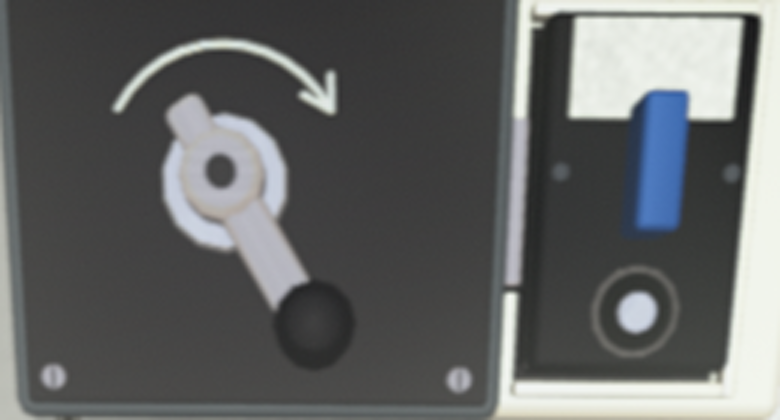

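Emit:
step_arm(
  rows=[
    [0.0453,0.007,-0.03,0,0,0],
    [0.0453,0.007,-0.03,0,0,0],
    [0,0,-0.027,0,0,0],
    [0,0,-0.025,0,0,0],
    [0,0,-0.025,0,0,0],
    [0,0,0,0,0,0],
  ],
)

```text
time: 4.45
position: [0.4998, 0.1184, 0.2661]
tool_rot: [0.997, 0.073, -0.002, -0.0]
ft_force: [-0.4, -0.4, 0.7]
grip_width: 0.087
grip_force: 0.0
```

Emit:
step_arm(
  rows=[
    [0,0,0,0,0,0],
    [0,0,0,0,0,0],
    [0,0,0,0,0,0],
    [0,0,0,0,0,0],
    [0,0,0,0,0,0],
    [0,0,0,0,0,0],
  ],
  jaw=0.012,
  squeeze=25,
)

```text
time: 5.2
position: [0.4999, 0.1202, 0.2678]
tool_rot: [0.997, 0.075, 0.0, -0.0]
ft_force: [-0.2, 0.4, -0.6]
grip_width: 0.0351
grip_force: 0.0
```

```bash
cat > crank.py <<'E'
import sys,numpy as np
A=np.array([.5337,.1506]); r=.045
a0,step,n=map(float,sys.argv[1:4])
a=np.radians(a0-step*np.arange(n+1)); P=A+r*np.c_[np.cos(a),np.sin(a)]
print(np.diff(P,axis=0).round(4).tolist())
E
python3 crank.py -140.3 15 24
```

```text
[[-0.0063, 0.0099], [-0.0035, 0.0112], [-0.0005, 0.0117], [0.0026, 0.0115], [0.0055, 0.0104], [0.008, 0.0086], [0.0099, 0.0063], [0.0112, 0.0035], [0.0117, 0.0005], [0.0115, -0.0026], [0.0104, -0.0055], [0.0086, -0.008], [0.0063, -0.0099], [0.0035, -0.0112], [0.0005, -0.0117], [-0.0026, -0.0115], [-0.0055, -0.0104], [-0.008, -0.0086], [-0.0099, -0.0063], [-0.0112, -0.0035], [-0.0117, -0.0005], [-0.0115, 0.0026], [-0.0104, 0.0055], [-0.0086, 0.008]]
```

Emit:
step_arm(
  rows=[
    [-0.0008,0.0015,0,0,0,0],
    [0,0,0,0,0,0],
    [0,0,0,0,0,0],
    [0,0,0,0,0,0],
  ],
)

```text
time: 5.7
position: [0.499, 0.1216, 0.2677]
tool_rot: [0.997, 0.075, -0.0, -0.0]
ft_force: [-0.3, -0.6, 0.0]
grip_width: 0.0177
grip_force: 25.0
```

Emit:
step_arm(
  rows=[
    [-0.0063,0.0099,0,0,0,0],
    [-0.0035,0.0112,0,0,0,0],
    [-0.0005,0.0117,0,0,0,0],
    [0.0026,0.0115,0,0,0,0],
    [0.0055,0.0104,0,0,0,0],
    [0.008,0.0086,0,0,0,0],
  ],
)

```text
time: 6.45
position: [0.5033, 0.1843, 0.2676]
tool_rot: [0.997, 0.076, -0.003, 0.001]
ft_force: [-4.5, -6.9, 3.8]
grip_width: 0.0178
grip_force: 25.0
```

Emit:
step_arm(
  rows=[
    [0.0099,0.0063,0,0,0,0],
    [0.0112,0.0035,0,0,0,0],
    [0.0117,0.0005,0,0,0,0],
    [0.0115,-0.0026,0,0,0,0],
    [0.0104,-0.0055,0,0,0,0],
    [0.0086,-0.008,0,0,0,0],
  ],
)

```text
time: 7.2
position: [0.5666, 0.181, 0.2678]
tool_rot: [0.997, 0.075, -0.002, -0.002]
ft_force: [-3.9, 4.7, 2.6]
grip_width: 0.0176
grip_force: 25.0
```

Emit:
step_arm(
  rows=[
    [0.0063,-0.0099,0,0,0,0],
    [0.0035,-0.0112,0,0,0,0],
    [0.0005,-0.0117,0,0,0,0],
    [-0.0026,-0.0115,0,0,0,0],
    [-0.0055,-0.0104,0,0,0,0],
    [-0.008,-0.0086,0,0,0,0],
  ],
)

```text
time: 7.95
position: [0.5634, 0.1172, 0.2678]
tool_rot: [0.997, 0.074, 0.003, -0.002]
ft_force: [4.3, 7.9, -4.0]
grip_width: 0.0173
grip_force: 25.0
```

Emit:
step_arm(
  rows=[
    [-0.0099,-0.0063,0,0,0,0],
    [-0.0112,-0.0035,0,0,0,0],
    [-0.0117,-0.0005,0,0,0,0],
    [-0.0115,0.0026,0,0,0,0],
    [-0.0104,0.0055,0,0,0,0],
    [-0.0086,0.008,0,0,0,0],
  ],
)

```text
time: 8.7
position: [0.5003, 0.1203, 0.2678]
tool_rot: [0.997, 0.076, 0.002, 0.002]
ft_force: [3.2, -8.1, -3.7]
grip_width: 0.0179
grip_force: 25.0
```

Emit:
step_arm(
  rows=[
    [-0.0063,0.0099,0,0,0,0],
    [-0.0035,0.0112,0,0,0,0],
    [-0.0005,0.0117,0,0,0,0],
    [0.0026,0.0115,0,0,0,0],
    [0.0055,0.0104,0,0,0,0],
    [0.008,0.0086,0,0,0,0],
  ],
)

```text
time: 9.45
position: [0.5033, 0.1843, 0.2676]
tool_rot: [0.997, 0.076, -0.003, 0.001]
ft_force: [-3.2, -6.7, 3.8]
grip_width: 0.0178
grip_force: 25.0
```

Emit:
step_arm(
  rows=[
    [0.0099,0.0063,0,0,0,0],
    [0.0112,0.0035,0,0,0,0],
    [0.0117,0.0005,0,0,0,0],
    [0.0115,-0.0026,0,0,0,0],
    [0.0104,-0.0055,0,0,0,0],
    [0.0086,-0.008,0,0,0,0],
  ],
)

```text
time: 10.2
position: [0.5668, 0.1808, 0.2678]
tool_rot: [0.997, 0.075, -0.002, -0.002]
ft_force: [-4.4, 7.1, 4.4]
grip_width: 0.0176
grip_force: 25.0
```

Emit:
step_arm(
  rows=[
    [0.0063,-0.0099,0,0,0,0],
    [0.0035,-0.0112,0,0,0,0],
    [0.0005,-0.0117,0,0,0,0],
    [-0.0026,-0.0115,0,0,0,0],
    [-0.0055,-0.0104,0,0,0,0],
    [-0.008,-0.0086,0,0,0,0],
  ],
)

```text
time: 10.95
position: [0.5617, 0.1153, 0.2677]
tool_rot: [0.997, 0.075, -0.0, -0.0]
ft_force: [-1.0, 2.8, 0.2]
grip_width: 0.0176
grip_force: 25.0
```

Emit:
step_arm(
  rows=[
    [0,0,0,0,0,0],
    [0,0,0,0,0,0],
  ],
)

```text
time: 11.2
position: [0.562, 0.1157, 0.2677]
tool_rot: [0.997, 0.075, -0.001, -0.0]
ft_force: [-2.4, 0.7, 0.2]
grip_width: 0.0175
grip_force: 25.0
```

The drag has fallen from about 8 N to about 1 N, at roughly 1.7 turns. I'm releasing the knob here, rising, and backing off to look at the ridge.

Emit:
step_arm(
  rows=[
    [0,0,0,0,0,0],
    [0,0,0,0,0,0],
    [0,0,0,0,0,0],
    [0,0,0.02,0,0,0],
    [0,0,0.025,0,0,0],
    [0,0,0.025,0,0,0],
    [-0.044,-0.02,0.025,0,0,0],
    [-0.044,-0.02,0,0,0,0],
    [-0.044,-0.02,0,0,0,0],
    [0,0,0,0,0,0],
    [0,0,0,0,0,0],
  ],
  jaw=0.045,
)

```text
time: 12.58
position: [0.4314, 0.0557, 0.3632]
tool_rot: [0.997, 0.075, 0.001, 0.0]
ft_force: [0.6, 0.4, 0.5]
grip_width: 0.0451
grip_force: 0.0
```

```bash
python3 - <<'E'
from h import *
o=get_obs(); c=camera("wrist"); cv2.imwrite("pics/w3.png",c["pixels"]); W=pts(c,o); z=W[...,2]
print(o["position"],o["ft_force"])
k=(z>.108)&(z<.125)&(abs(W[...,0]-.53)<.08)&(abs(W[...,1]-.14)<.08); print("knob",W[k].mean(0))
b=c["pixels"].astype(int); blue=(b[...,0]>b[...,2]+50)&(abs(W[...,0]-.555)<.04)&(abs(W[...,1]-.037)<.03)
k=blue&(z>.0635); q=W[k]; print("ridge",k.sum(),cv2.minAreaRect(q[:,:2].astype(np.float32)),q.mean(0))
k=(z>.048)&(z<.055)&(abs(W[...,0]-.555)<.07)&(W[...,1]<.07)&(W[...,1]>-.01); q=W[k]; print("cas",cv2.minAreaRect(q[:,:2].astype(np.float32)),np.median(q,0))
k=(z>.027)&(z<.04)&(abs(W[...,0]-.555)<.07)&(W[...,1]<.07)&(W[...,1]>-.03); q=W[k]; print("rim",cv2.minAreaRect(q[:,:2].astype(np.float32)),np.median(q,0))
E
```

```text
[0.43138876 0.05566071 0.36323861] [0.57880514 0.43746599 0.52597162]
knob [0.56028832 0.11500593 0.11672097]
ridge 885 ((0.5563300251960754, 0.03871326521039009), (0.03312666341662407, 0.01185111328959465), 7.843800067901611) [0.55637266 0.03903369 0.06882829]
cas ((0.5506030917167664, 0.03764057904481888), (0.09164177626371384, 0.058203935623168945), 8.47567081451416) [0.5507461  0.03858776 0.05309098]
rim ((0.5507987141609192, 0.029833879321813583), (0.11753758043050766, 0.09378332644701004), 8.53329849243164) [0.54308815 0.00231448 0.03111705]
```

View pics/w3.png

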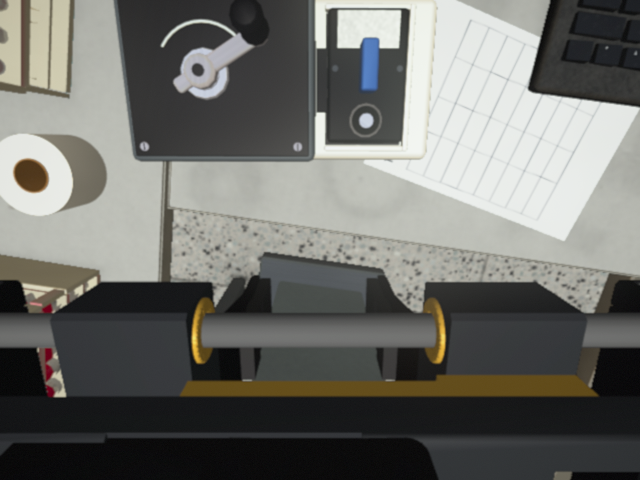

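The knob rests at (245,20), the dark gap by the gearbox shows the catch withdrawn, and the ridge is at (370,63). I'll turn the tool 90° over the ridge so the gripper's body stays clear of the knob.

Emit:
step_arm(
  rows=[
    [0.0139,-0.0019,-0.005,0,0,10],
    [0.0139,-0.0019,-0.005,0,0,10],
    [0.0139,-0.0019,-0.005,0,0,10],
    [0.0139,-0.0019,-0.005,0,0,10],
    [0.0139,-0.0019,-0.005,0,0,10],
    [0.0139,-0.0019,-0.005,0,0,10],
    [0.0139,-0.0019,-0.005,0,0,10],
    [0.0139,-0.0019,-0.005,0,0,10],
    [0.0139,-0.0019,-0.005,0,0,10],
    [0,0,0,0,0,0],
    [0,0,0,0,0,0],
    [0,0,0,0,0,0],
  ],
  jaw=0.055,
)

```text
time: 14.12
position: [0.5552, 0.039, 0.3179]
tool_rot: [0.653, 0.758, -0.0, -0.0]
ft_force: [0.3, -0.2, 0.8]
grip_width: 0.0551
grip_force: 0.0
```

Emit:
step_arm(
  rows=[
    [0.001,0,-0.025,0,0,0],
    [0,0,-0.025,0,0,0],
    [0,0,-0.018,0,0,0],
    [0,0,-0.01,0,0,0],
    [0,0,-0.003,0,0,0],
    [0,0,0,0,0,0],
    [0,0,0,0,0,0],
  ],
)

```text
time: 15.0
position: [0.5568, 0.0387, 0.2374]
tool_rot: [0.652, 0.758, 0.0, 0.001]
ft_force: [-0.7, -0.7, 0.0]
grip_width: 0.0547
grip_force: 0.0
```

Emit:
step_arm(
  rows=[
    [0,0,0,0,0,0],
    [0,0,0,0,0,0],
    [0,0,0,0,0,0],
    [0,0,0,0,0,0],
    [0,0,0,0,0,0],
  ],
  jaw=0.02,
  squeeze=20,
)

```text
time: 15.62
position: [0.5567, 0.0387, 0.237]
tool_rot: [0.652, 0.758, 0.0, 0.0]
ft_force: [0.8, -0.6, 0.8]
grip_width: 0.0339
grip_force: 20.0
```

Gripped at 34 mm, which matches the ridge's length. I'll lift slowly and check the force.

Emit:
step_arm(
  rows=[
    [0,0,0.002,0,0,0],
    [0,0,0.003,0,0,0],
    [0,0,0,0,0,0],
  ],
)

```text
time: 16.0
position: [0.5565, 0.0387, 0.2418]
tool_rot: [0.652, 0.758, -0.0, -0.0]
ft_force: [-0.4, 0.3, -1.5]
grip_width: 0.0337
grip_force: 20.0
```

Emit:
step_arm(
  rows=[
    [0,0,0.01,0,0,0],
    [0,0,0.02,0,0,0],
    [0,0,0.03,0,0,0],
    [0,0,0.02,0,0,0],
    [-0.006,-0.04,0,0,0,-1],
    [-0.007,-0.045,0,0,0,-1],
    [-0.007,-0.045,0,0,0,-1],
    [-0.007,-0.045,0,0,0,-1],
    [-0.007,-0.045,0,0,0,-1],
    [-0.007,-0.045,0,0,0,-1],
    [-0.008,-0.045,0,0,0,-1],
    [-0.007,-0.044,0,0,0,-1],
  ],
)

```text
time: 17.5
position: [0.5, -0.3167, 0.3224]
tool_rot: [0.704, 0.71, 0.0, 0.0]
ft_force: [0.6, 0.5, -1.5]
grip_width: 0.0337
grip_force: 20.0
```

Emit:
step_arm(
  rows=[
    [0,0,0,0,0,0],
    [0,0,0,0,0,0],
    [0,0,0,0,0,0],
  ],
)

```text
time: 17.88
position: [0.5005, -0.3139, 0.3218]
tool_rot: [0.703, 0.711, 0.0, -0.001]
ft_force: [0.4, -0.4, -1.5]
grip_width: 0.0334
grip_force: 20.0
```

```bash
python3 - <<'E'
from h import *
o=get_obs(); print(o["position"],o["tool_rot"])
n=[]
for cam in ("top","wrist"):
    o=get_obs(); c=camera(cam); p=c["pixels"]; W=pts(c,o); z=W[...,2]
    n.append(cv2.resize(p[180:330,380:520],(400,428)) if cam=="top" else cv2.resize(p,(400,428)))
    if cam=="top":
        k=(z>.095)&(z<.122)&(abs(W[...,0]-.5)<.09)&(abs(W[...,1]+.315)<.07); q=W[k]; print(k.sum(),cv2.minAreaRect(q[:,:2].astype(np.float32)),np.median(q,0))
cv2.imwrite("pics/t1.png",np.hstack(n))
E
```

```text
[ 0.50052507 -0.31391692  0.32177927] [ 7.02925330e-01  7.11263393e-01  9.26742335e-05 -5.98938822e-04]
39 ((0.4952719211578369, -0.28196677565574646), (0.00870720949023962, 0.04214569553732872), 89.7488784790039) [ 0.49667571 -0.28071424  0.11963307]
```

View pics/t1.png

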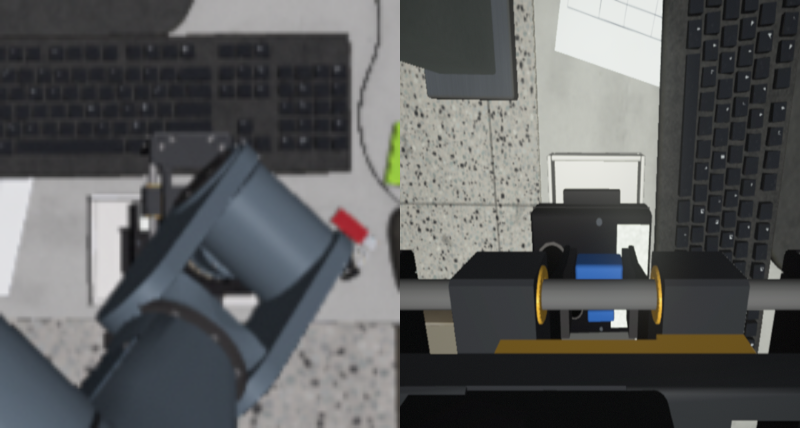

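In the wrist half, the cassette hangs level in the jaws with the ridge at (598,285) and the bay below and ahead, aligned. Lowering now.

Emit:
step_arm(
  rows=[
    [0,-0.001,-0.03,0,0,0],
    [0,0,-0.03,0,0,0],
    [0,0,-0.02,0,0,0],
    [0,0,-0.015,0,0,0],
    [0,0,-0.008,0,0,0],
    [0,0,-0.003,0,0,0],
    [0,0,0,0,0,0],
    [0,0,0,0,0,0],
  ],
)

```text
time: 18.98
position: [0.5007, -0.3165, 0.2164]
tool_rot: [0.703, 0.711, 0.0, 0.001]
ft_force: [0.1, 0.3, -1.5]
grip_width: 0.0341
grip_force: 20.0
```

Emit:
step_arm(
  rows=[
    [0,0,-0.002,0,0,0],
    [0,0,-0.0015,0,0,0],
    [0,0,0,0,0,0],
    [0,0,0,0,0,0],
  ],
)

```text
time: 19.48
position: [0.5005, -0.3163, 0.2122]
tool_rot: [0.703, 0.711, 0.0, -0.0]
ft_force: [-0.2, -0.8, -0.9]
grip_width: 0.0338
grip_force: 20.0
```

Emit:
step_arm(
  rows=[
    [0,0,-0.0008,0,0,0],
    [0,0,0,0,0,0],
    [0,0,0,0,0,0],
  ],
)

```text
time: 19.85
position: [0.5005, -0.3163, 0.2119]
tool_rot: [0.703, 0.711, -0.0, 0.0]
ft_force: [-1.3, 0.6, 4.9]
grip_width: 0.0335
grip_force: 20.0
```

Contact with the bay floor (+5 N). Opening, rising and backing off to verify.

Emit:
step_arm(
  rows=[
    [0,0,0,0,0,0],
    [0,0,0,0,0,0],
    [0,0,0,0,0,0],
    [0,0,0.01,0,0,0],
    [0,0,0.03,0,0,0],
    [0,0,0.04,0,0,0],
    [0,0,0.04,0,0,0],
    [-0.03,-0.05,0.04,0,0,0],
    [-0.03,-0.05,0,0,0,0],
    [-0.03,-0.05,0,0,0,0],
    [0,0,0,0,0,0],
    [0,0,0,0,0,0],
  ],
  jaw=0.055,
)

```text
time: 21.35
position: [0.4137, -0.4602, 0.367]
tool_rot: [0.704, 0.71, 0.0, -0.0]
ft_force: [-0.4, -0.3, 0.5]
grip_width: 0.0549
grip_force: 0.0
```

```bash
python3 - <<'E'
from h import *
o=get_obs(); c=camera("wrist"); W=pts(c,o); z=W[...,2]; a=c["pixels"]
k=(z>.023)&(z<.032)&(abs(W[...,0]-.495)<.05)&(abs(W[...,1]+.313)<.038); q=W[k]; print(k.sum(),cv2.minAreaRect(q[:,:2].astype(np.float32)),np.median(q,0))
if len(q): 
    A=np.c_[q[:,:2],np.ones(len(q))]; print("plane",np.linalg.lstsq(A,q[:,2],rcond=None)[0])
t=camera("top"); V=pts(t); z=V[...,2]
k=(z>.105)&(z<.125)&(abs(V[...,0]-.53)<.08)&(abs(V[...,1]-.14)<.08); print("knob",V[k].mean(0), o["position"])
cv2.imwrite("pics/end.png",np.hstack([cv2.resize(a,(400,300)),cv2.resize(t["pixels"][165:345,220:460],(400,300))]))
E
```

```text
8381 ((0.49312928318977356, -0.31693506240844727), (0.09231185913085938, 0.05777827650308609), 0.48560401797294617) [ 0.48890584 -0.31794528  0.02810366]
plane [0.00285919 0.00647275 0.0286787 ]
knob [0.56439943 0.11531498 0.11489276] [ 0.41369332 -0.46023632  0.36699986]
```

View pics/end.png

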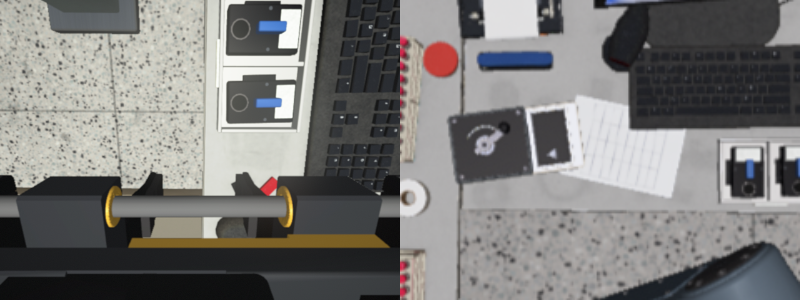

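The cassette lies flat and square in the empty bay, at about (262,28) in the left half, with its top at 28 mm. The winder pocket is empty, and the crank and the other things are undisturbed.

```bash
python3 -c "
from rig import hand_in; print(hand_in())"
```

```text
the job is handed in; nothing more can be done
None
```

The job is handed in: I stopped the crank where its drag fell from about 8 N to 1 N (about 1.7 turns), and the cassette came out freely and lies flat in the tray's empty bay, about 21 s in.

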